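# Free the wire spool: drive to neutral, hold the brake arm off

### The job

I want to thread new wire on the bench winder. Put the red-knobbed drive lever into its neutral notch (the one marked green) first; only then draw the sprung brake arm forward, away from the spool, all the way to its stop, and hold it there: finish with the gripper still holding the arm against the stop and the lever still in neutral. Leave the locomotive, the spare spool and the screwdriver where they are.

Things in the scene. Friction and masses are not known exactly. Their poses are not given: they have to be found in the camera images.
- winder: Bench wire winder, fixed: grey base plate 235 x 270 x 14 mm; on its +y half a blue gearbox (130 x 100 mm, top 118 mm above the table); on its -y half an upright green 100 mm wire spool (axle along y, can turn, rim top at 135 mm) with the brake arm in front of it. Origin on the table under the plate; its -x is the front (roughly towards the robot), +y its left seen from the robot, z up.
- drive_lever (a joint): Drive lever, rad, about the winder's +y axis through lever_pivot. Detent notches at -0.5 (leaning to the front, white mark, slow), 0 (upright, white mark, fast) and +0.5 (leaning to the back, green mark, neutral); end stops +-0.58. Starts in one of the two drive notches. About 5 N at the knob takes it over the humps (at -0.25 and 0.25); it is then drawn into the next notch and stays.
- lever_knob (a point): Centre of the red ball knob (diameter 26 mm) at the end of the drive lever, 95 mm from the lever's pivot, 183 to 195 mm above the table. The shank under it is 8 mm thick; the toothed quadrant and its detent roller end 70 mm from the pivot. Can be pinched from above across the winder's y, or pushed.
- lever_pivot (a point): Point on the lever's axis of rotation (inside the gearbox), under the middle of the slot, 100 mm above the table.
- neutral_notch (a point): Where the centre of the red knob is when the lever sits in the green-marked neutral notch.
- brake_arm (a joint): Brake arm, rad, about an axis along the winder's y through cage_pivot. 0 = at rest, leaning back 0.20 rad from upright, shoe on the spool; grows as the head swings forward (winder -x, away from the spool); 0.75 = against the forward stop, leaning forward 0.55 rad. A torsion spring always pulls it back: about 4 N at the head at rest, 9 N at the stop. Snaps back if let go.
- cage_head (a point): Centre of the guide roller in the round head (radius 15 mm) of the aluminium brake arm, 165 mm from the pivot; frame: z along the arm, y along the winder's y. Arm: two side plates 16 mm wide, 3 mm thick, 26 mm over their outer faces in y, white rollers between. 202 mm above the table at rest, 181 mm at the stop. Can be pinched here from above across y, or hooked from behind.
- cage_pivot (a point): Point on the brake arm's axis of rotation, between the lugs of its hanger, in the plane of the arm, 40 mm above the table.
- loco: Red model locomotive, 112 x 30 x 42 mm, standing loose in front of the winder; bystander. Origin under its centre, x along its length.
- spare_spool: Small yellow spool with blue wire, 68 mm diameter, 28 mm high, lying flat, loose, in front of the winder to its right; bystander. Origin under its centre.
- screwdriver: Screwdriver, 170 mm long, lying loose on the table to the right of the winder; bystander. Origin under its middle, x along its length.

How it is judged:
On the way, in this order (a step that is already met when the one before it is completed fails the run):
1. the drive lever sits in the green-marked neutral notch (value of joint drive_lever above 0.4 rad and value of joint brake_arm below 0.15 rad), for 0.2 s.
2. the brake arm has been drawn forward to its stop (value of joint brake_arm above 0.7 rad), for 0.2 s.
At the end, for the whole second after the job is handed in: The drive lever is in the neutral notch (joint above 0.40 rad, notch at 0.50) and the brake arm is held still at its forward stop (joint above 0.70 of 0.75 rad) by the gripper's fingers, which bear on the brake arm with more than 2 N; no loose thing props it (value of joint drive_lever above 0.4 rad and value of joint brake_arm above 0.7 rad and velocity of joint brake_arm between -0.15 and 0.15 rad/s and contact force between the fingers and brake_arm above 2 N and contact force between brake_arm and loco below 0.5 N and contact force between brake_arm and spare_spool below 0.5 N and contact force between brake_arm and screwdriver below 0.5 N); the arm keeps its last pose, push and grip.
It fails at once if the brake arm is drawn off the spool (past 0.25 rad) while the lever is not in neutral (below 0.30 rad) (value of joint drive_lever below 0.3 rad and value of joint brake_arm above 0.25 rad).
It fails at once if the locomotive is moved more than 30 mm (distance of loco from where it was at the start of the episode above 0.03 m).
It fails at once if the spare spool is moved more than 30 mm (distance of spare_spool from where it was at the start of the episode above 0.03 m).
It fails at once if the screwdriver is moved more than 30 mm (distance of screwdriver from where it was at the start of the episode above 0.03 m).
It also fails if it takes over 45 s, if anything falls off the work surface, if the arm or the gripper's body presses on something with over 40 N, if the wrist force passes 120 N, or if a joint passes its speed limit or range.

### The arm

A 6-joint arm with a two-finger parallel gripper is mounted at the origin on the work surface. World frame = base frame: x ahead of the robot, y to its left, z up, the work surface at z = 0. Lengths are in m, angles in rad, forces in N, time in s.
With the tool pointing down it reaches from about 0.425 to 0.95 m from the base axis. Payload 3.5 kg.
Tool frame: the origin (TCP) lies on the centre line of the jaws, within the pads' length; the fingertips stand 25 mm ahead of it and the grasp point (between the pads) lies 6 mm ahead of it (ctrl.finger_overhang is the distance from the TCP to the fingertips, in m); z points along the fingers, y is the line along which they close (so a half turn about z gives the same grasp; the last joint's range is limited). The gripper opens to 85 mm and grips with 20 to 120 N. Pads are 22 mm wide; open, the fingers measure 114 mm over their backs; the gripper's body (76 mm by 85 mm) begins 54 mm behind the grasp point. The pads swing forward as they close: fully open they stand 13 mm farther back than shut.
Start: joints at [1.012, 0.286, 1.577, -0, 1.279, -0.15], TCP at [0.268, 0.619, 0.256] pointing down, gripper open.
Joint ranges: [-2.77, 2.77], [-0.9, 2.22], [0.21, 2.48], [-1.53, 4.67], [0.24, 2.81], [-2.84, 2.84]. Speed limits (rad/s): [2.79, 2.79, 3.14, 3.14, 3.14, 3.14].

### API

Orientations are given as a unit quaternion [x, y, z, w].
In Python, from plant import get_state, imaging, job, ctrl gives the robot as it stands.
- The arm moves only by the tool jog_arm, never from a script. Its argument "increments" is a list of rows, each an object of numbers: "dx", "dy", "dz": the shift along the world's x, y, z each as a share of 12 cm, from -1 to 1; "ax", "ay", "az": the turn, a rotation vector about the world's x, y, z each as a share of pi/2 rad, from -1 to 1; "gripper": the gripper command: -1 is shut, 1 is fully open, values between are in proportion. A call has 1 to 10 rows; each row is the pose to reach, as a shift and turn from the pose commanded when the call began; what a row does not reach only later rows make up. A row lasts 1/10 s, in which the tool goes at most 50 mm and 8.59 degrees, less where a joint would pass 70% of its speed; a pose out of reach is approached as far as the arm can. A call with a number of a shift or a turn outside -1 to 1 is refused whole. A call with a gripper value outside its range is refused whole. The fingers move at their own pace and stop on an object; "force" is the grip in N (left out, the last holds). Time passes only in rows, so rows that repeat a pose let the fingers close. It gives the time, the measured TCP pose, the force, the opening and the grip force at its end, in the units of the state.
- get_state(): the state, without advancing time (a new reading comes with each control period).
- imaging.read_camera(name): name is "side" or "top" or "wrist"; returns a dict with "frame" (480x640x3 uint8, blue, green, red), "depth" (480x640 float32, m along the optical axis (not along the pixel's ray), 0 where there is no reading), "camera_matrix" (3x3 intrinsics, pixels), "extrinsics" (4x4, takes a point from camera to world coordinates); the wrist camera has in their place "mount" (4x4, takes a point from camera to tool coordinates, whose origin is the TCP and whose axes are the flange's). Camera axes: x right, y up, looking along -z (the intrinsics and any distortion apply to the point x, -y, -z); pixel columns grow to the right and rows downward; lengths in m; the calibration is good to about 2 mm. A picture is of the moment at which its call begins: read the wrist's pose just before it.
- job.sign_off(): hands the job in; it is judged then, once.
The state is a dict: "time": time; "qpos": joint angles; "dq": joint speeds; "joint_efforts": joint torques, N m; "eef_pos": TCP position; "tcp_rot": TCP orientation; "contact_force": force on the tool from outside, world axes, zero at the start; "wrist_torque": the same for the moment, N m; "opening": opening from 0.0 (shut) to 1.0 (fully open); "finger_force": force on a finger pad.
Only numpy, scipy, OpenCV 4.12 (cv2) and the standard library are available. Lean on these libraries where they do the work, as an engineer would, in place of code of your own. Each camera call takes 0.05 s, during which the arm holds its last target. There are 200 camera calls.

## Working session

There is one attempt and no reset: what is moved stays moved. The work goes in short steps, Python scripts to look and compute and a tool call to move; the robot and the scene stay as the last step left them, time stands still between calls to the robot, and variables do not carry over. Pictures are saved under pics/ and viewed, at most 10 in all, crops included, and the job is handed in when it is done.

Besides the shell and the picture viewer there is one more tool, called in YAML: its name, and indented under it one key for each argument. jog_arm: Moves the arm, as the interface text tells. Shift numbers are shares of 12 cm and turn numbers shares of pi/2 rad, none past 1 either way. Its arguments: {"type":"object","properties":{"increments":{"type":"array"},"force":{"type":"number"}},"required":["increments"]}

```bash
mkdir -p pics; cat > h.py <<'E'
import numpy as np, cv2
from plant import get_state, imaging, job, ctrl
from scipy.spatial.transform import Rotation as R
def shot(n):
    s=get_state(); d=imaging.read_camera(n)
    if 'extrinsics' in d: T=np.array(d['extrinsics'])
    else:
        W=np.eye(4); W[:3,:3]=R.from_quat(s['tcp_rot']).as_matrix(); W[:3,3]=s['eef_pos']; T=W@np.array(d['mount'])
    return d['frame'],d['depth'],np.array(d['camera_matrix']),T
def pts(depth,K,T,mask):
    v,u=np.nonzero(mask&(depth>0)); z=depth[v,u]
    p=np.stack([(u-K[0,2])/K[0,0]*z,-(v-K[1,2])/K[1,1]*z,-z],1)
    return p@T[:3,:3].T+T[:3,3],u,v
E
python3 - <<'E'
from h import *
for n in('top','side'):
    f,d,K,T=shot(n); cv2.imwrite(f'pics/{n}0.png',f); np.savez(f'{n}0.npz',f=f,d=d,K=K,T=T)
    print(n,T.round(3).tolist(),K[0,0])
s=get_state();print(s['time'],s['eef_pos'],s['tcp_rot'],s['contact_force'],ctrl.finger_overhang)
E
```

```text
top [[-0.012, 0.985, -0.172, 0.393], [-0.999, -0.017, -0.027, -0.046], [-0.03, 0.171, 0.985, 1.198], [0.0, 0.0, 0.0, 1.0]] 566.0199677548543
side [[-0.968, 0.191, -0.165, 0.449], [-0.252, -0.696, 0.672, 0.453], [0.014, 0.692, 0.722, 0.667], [0.0, 0.0, 0.0, 1.0]] 494.65619024499773
0.1 [0.26797578 0.61892787 0.25503026] [ 2.02966307e-01  9.79185089e-01 -1.04368952e-03 -3.87552045e-04] [-0.15199593 -0.27181921  0.36057586] 0.025
```

View pics/top0.png

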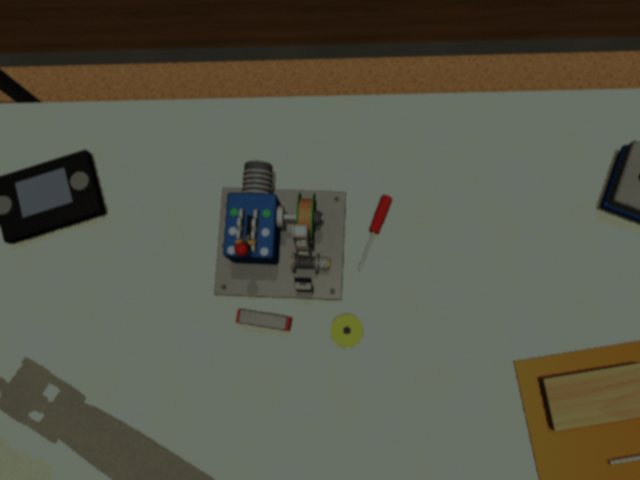

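View pics/side0.png

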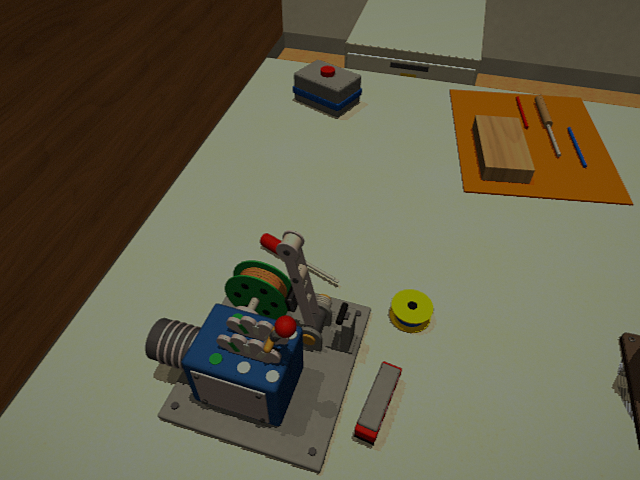

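The top view shows the red knob at (241,249), near the front of the lever's slot, so the lever looks to be in the slow notch. The brake head is at (300,231) top and (291,243) side. The loco is in front at (264,320) and the yellow spool at (347,330).

```bash
python3 - <<'E'
from h import *
for n,box,hb in(('top',(225,235,258,265),(290,222,310,240)),('side',(270,310,305,345),(278,230,304,258))):
    z=np.load(n+'0.npz'); f,d,K,T=z['f'],z['d'],z['K'],z['T']
    hsv=cv2.cvtColor(f,cv2.COLOR_BGR2HSV)
    m=((hsv[...,0]<8)|(hsv[...,0]>172))&(hsv[...,1]>150)&(hsv[...,2]>60)
    b=np.zeros_like(m);b[box[1]:box[3],box[0]:box[2]]=1
    P,u,v=pts(d,K,T,m&b)
    A=np.c_[2*P,np.ones(len(P))]; 
    # centre: surface centroid pushed along the viewing ray (2/3 of R behind mean surface)
    c=P.mean(0); r=c-T[:3,3]; r/=np.linalg.norm(r); print(n,'knob',len(P),u.mean(),v.mean(),(c+r*0.0087).round(4))
    b[:]=0;b[hb[1]:hb[3],hb[0]:hb[2]]=1
    P,u,v=pts(d,K,T,b); q=P[:,2]>0.17
    print('head',q.sum(),P[q].mean(0).round(4),P[q].min(0).round(4),P[q].max(0).round(4))
    if n=='top':
        # plate outline: grey, z near 14 mm
        P,u,v=pts(d,K,T,np.ones_like(b))
        q=(abs(P[:,2]-0.014)<0.006)&(u>205)&(u<355)&(v>180)&(v<305)
        print('plate',cv2.minAreaRect(P[q][:,:2].astype(np.float32)),q.sum(), P[q][:,2].mean())
        q=(abs(P[:,2]-0.118)<0.006)&(u>215)&(u<290)&(v>180)&(v<270)
        print('box',cv2.minAreaRect(P[q][:,:2].astype(np.float32)),q.sum())
        for nm,bx in(('loco',(232,305,296,335)),('spool',(328,310,366,352))):
            b[:]=0;b[bx[1]:bx[3],bx[0]:bx[2]]=1
            Q,_,_=pts(d,K,T,b);Q=Q[Q[:,2]>0.018];print(nm,Q.mean(0).round(3),Q.min(0).round(3),Q.max(0).round(3))
E
```

```text
top knob 118 240.70338983050848 248.42372881355934 [0.5695 0.1443 0.1846]
head 251 [0.5948 0.0342 0.2091] [0.5813 0.021  0.1712] [0.6095 0.0484 0.2192]
plate ((0.6128458976745605, 0.09567785263061523), (0.27823764085769653, 0.23551112413406372), 86.75865936279297) 7223 0.014175719546009678
box ((0.6296736598014832, 0.14033901691436768), (0.10079921782016754, 0.1300494223833084), 87.06988525390625) 2557
loco [0.448 0.123 0.04 ] [0.425 0.068 0.019] [0.472 0.181 0.049]
spool [ 0.424 -0.046  0.028] [ 0.391 -0.078  0.021] [ 0.458 -0.013  0.036]
side knob 342 284.9327485380117 325.19883040935673 [0.5675 0.1448 0.1849]
head 603 [0.5922 0.0394 0.2065] [0.5795 0.0225 0.1712] [0.6087 0.0524 0.219 ]
```

jog_arm:
  increments:
    - {"dx": 0.63, "dy": -1, "dz": 0.25, "az": 0.225, "gripper": 0.4}
    - {"dx": 0.63, "dy": -1, "dz": 0.25, "az": 0.225, "gripper": 0.4}
    - {"dx": 0.63, "dy": -1, "dz": 0.25, "az": 0.225, "gripper": 0.4}
    - {"dx": 0.63, "dy": -1, "dz": 0.25, "az": 0.225, "gripper": 0.4}
  force: 30

```text
$.increments[0]: bad value
```

jog_arm:
  increments:
    - {"dx": 0.63, "dy": -1, "gripper": 0.4}
    - {"dx": 0.63, "dy": -1, "gripper": 0.4}
    - {"dx": 0.63, "dy": -1, "gripper": 0.4}

```text
$.increments[0]: bad value
```

jog_arm:
  increments:
    - {"dx": 0.63, "dy": -1, "gripper": 0.4}
    - {"dx": 0.63, "dy": -1, "gripper": 0.4}
    - {"dx": 0.63, "dy": -1, "gripper": 0.4}

```text
$.increments[0]: bad value
```

jog_arm:
  increments:
    - {"dx": 0.6, "dy": -0.95, "gripper": 0.4}
    - {"dx": 0.6, "dy": -0.95, "gripper": 0.4}
    - {"dx": 0.6, "dy": -0.95, "gripper": 0.4}
    - {"dx": 0.6, "dy": -0.95, "gripper": 0.4}

```text
$.increments[0]: bad value
```

```bash
python3 - <<'E'
from h import *
s=get_state();print(s['time'],s['eef_pos'],s['qpos'],R.from_quat(s['tcp_rot']).as_matrix().round(3).tolist(),s['opening'])
f,d,K,T=shot('wrist'); cv2.imwrite('pics/w1.png',f)
hsv=cv2.cvtColor(f,cv2.COLOR_BGR2HSV)
m=((hsv[...,0]<8)|(hsv[...,0]>172))&(hsv[...,1]>150)&(hsv[...,2]>60)
P,u,v=pts(d,K,T,m); q=P[:,2]>.165;P=P[q]
c=P.mean(0); r=c-T[:3,3]; r/=np.linalg.norm(r); print(len(P),u[q].mean(),v[q].mean(),(c+r*.0087).round(4))
E
```

```text
0.1 [0.26797578 0.61892787 0.25503026] [ 1.01202835e+00  2.87150744e-01  1.57804182e+00  2.71289437e-06
  1.27862673e+00 -1.49995835e-01] [[-0.918, 0.397, -0.001], [0.397, 0.918, -0.002], [0.0, -0.002, -1.0]] 0.9995661057985064
0 nan nan [nan nan nan]<stdin>:7: RuntimeWarning: Mean of empty slice.
  ret = um.true_divide(
  ret = ret.dtype.type(ret / rcount)
```

View pics/w1.png

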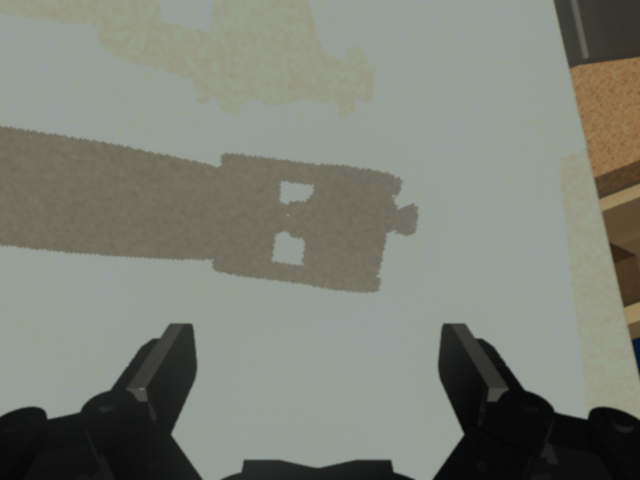

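The rows were refused and the arm did not move, so the picture shows only the bare table and the open fingers. I'll give every field in each row.

jog_arm:
  increments:
    - {"dx": 0.63, "dy": -1, "dz": 0.25, "ax": 0, "ay": 0, "az": 0.225, "gripper": 0.4}
    - {"dx": 0.63, "dy": -1, "dz": 0.25, "ax": 0, "ay": 0, "az": 0.225, "gripper": 0.4}
    - {"dx": 0.63, "dy": -1, "dz": 0.25, "ax": 0, "ay": 0, "az": 0.225, "gripper": 0.4}
    - {"dx": 0.63, "dy": -1, "dz": 0.25, "ax": 0, "ay": 0, "az": 0.225, "gripper": 0.4}
  force: 30

```text
time: 0.55
eef_pos: [0.3468, 0.4963, 0.2879]
tcp_rot: [0.03, 1.0, 0.0, 0.001]
contact_force: [-1.3, -0.1, 0.3]
opening: 0.707
finger_force: 0.0
```

jog_arm:
  increments:
    - {"dx": 0.62, "dy": -0.98, "dz": 0, "ax": 0, "ay": 0, "az": 0, "gripper": 0.4}
    - {"dx": 0.62, "dy": -0.98, "dz": 0, "ax": 0, "ay": 0, "az": 0, "gripper": 0.4}
    - {"dx": 0.62, "dy": -0.98, "dz": 0, "ax": 0, "ay": 0, "az": 0, "gripper": 0.4}

```text
time: 0.85
eef_pos: [0.4186, 0.3804, 0.2858]
tcp_rot: [0.028, 1.0, -0.0, -0.0]
contact_force: [-1.0, 0.8, 1.5]
opening: 0.7
finger_force: 0.0
```

jog_arm:
  increments:
    - {"dx": 0.62, "dy": -0.98, "dz": 0, "ax": 0, "ay": 0, "az": 0, "gripper": 0.4}
    - {"dx": 0.62, "dy": -0.98, "dz": 0, "ax": 0, "ay": 0, "az": 0, "gripper": 0.4}
    - {"dx": 0.62, "dy": -0.98, "dz": 0, "ax": 0, "ay": 0, "az": 0, "gripper": 0.4}

```text
time: 1.15
eef_pos: [0.4934, 0.2625, 0.2859]
tcp_rot: [0.028, 1.0, -0.0, -0.0]
contact_force: [-0.1, 0.4, 0.5]
opening: 0.698
finger_force: 0.0
```

jog_arm:
  increments:
    - {"dx": 0.61, "dy": -0.97, "dz": 0, "ax": 0, "ay": 0, "az": 0, "gripper": 0.4}
    - {"dx": 0.61, "dy": -0.97, "dz": 0, "ax": 0, "ay": 0, "az": 0, "gripper": 0.4}
    - {"dx": 0.61, "dy": -0.97, "dz": 0, "ax": 0, "ay": 0, "az": 0, "gripper": 0.4}
    - {"dx": 0.61, "dy": -0.97, "dz": 0, "ax": 0, "ay": 0, "az": 0, "gripper": 0.4}
    - {"dx": 0.61, "dy": -0.97, "dz": 0, "ax": 0, "ay": 0, "az": 0, "gripper": 0.4}

```text
time: 1.65
eef_pos: [0.5659, 0.1477, 0.2856]
tcp_rot: [0.028, 1.0, 0.0, -0.001]
contact_force: [0.1, 0.4, -1.0]
opening: 0.701
finger_force: 0.0
```

```bash
python3 - <<'E'
from h import *
s=get_state();print(s['time'],s['eef_pos'],s['qpos'].round(3),s['opening'])
f,d,K,T=shot('wrist'); cv2.imwrite('pics/w2.png',f)
hsv=cv2.cvtColor(f,cv2.COLOR_BGR2HSV)
m=((hsv[...,0]<8)|(hsv[...,0]>172))&(hsv[...,1]>150)&(hsv[...,2]>60)
P,u,v=pts(d,K,T,m); q=P[:,2]>.165;P=P[q]
c=P.mean(0); r=c-T[:3,3]; r/=np.linalg.norm(r); print(len(P),u[q].mean(),v[q].mean(),(c+r*.0087).round(4))
E
```

```text
1.65 [0.56585848 0.14766598 0.28555105] [ 8.200e-02  6.800e-02  1.773e+00  1.000e-03  1.303e+00 -1.432e+00] 0.7013831885965882
1471 312.2542488103331 260.90074779061865 [0.5681 0.1456 0.1837]
```

View pics/w2.png

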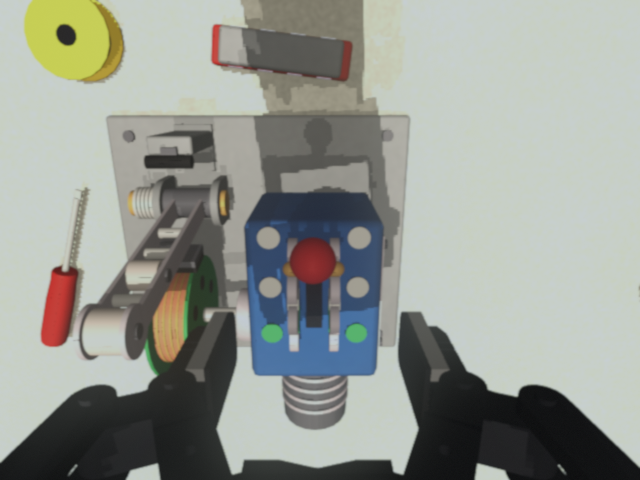

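The knob is at (312,261), in the front notch beside the first white marks, with the green marks at (272,333) and (357,333). Next I descend and pinch it.

jog_arm:
  increments:
    - {"dx": 0.02, "dy": -0.02, "dz": -0.37, "ax": 0, "ay": 0, "az": 0, "gripper": 0.4}
    - {"dx": 0.02, "dy": -0.02, "dz": -0.72, "ax": 0, "ay": 0, "az": 0, "gripper": 0.4}
    - {"dx": 0.02, "dy": -0.02, "dz": -0.72, "ax": 0, "ay": 0, "az": 0, "gripper": 0.4}
    - {"dx": 0.02, "dy": -0.02, "dz": -0.72, "ax": 0, "ay": 0, "az": 0, "gripper": 0.4}
    - {"dx": 0.02, "dy": -0.02, "dz": -0.72, "ax": 0, "ay": 0, "az": 0, "gripper": 0}
    - {"dx": 0.02, "dy": -0.02, "dz": -0.72, "ax": 0, "ay": 0, "az": 0, "gripper": -1}
    - {"dx": 0.02, "dy": -0.02, "dz": -0.72, "ax": 0, "ay": 0, "az": 0, "gripper": -1}
    - {"dx": 0.02, "dy": -0.02, "dz": -0.72, "ax": 0, "ay": 0, "az": 0, "gripper": -1}
    - {"dx": 0.02, "dy": -0.02, "dz": -0.72, "ax": 0, "ay": 0, "az": 0, "gripper": -1}
    - {"dx": 0.02, "dy": -0.02, "dz": -0.72, "ax": 0, "ay": 0, "az": 0, "gripper": -1}
  force: 30

```text
time: 2.7
eef_pos: [0.5696, 0.1448, 0.2032]
tcp_rot: [0.028, 1.0, -0.001, 0.002]
contact_force: [-1.7, -3.0, 5.1]
opening: 0.278
finger_force: 29.2
```

jog_arm:
  increments:
    - {"dx": 0, "dy": 0, "dz": 0, "ax": 0, "ay": 0, "az": 0, "gripper": 0}
    - {"dx": 0, "dy": 0, "dz": -0.05, "ax": 0, "ay": 0, "az": 0, "gripper": 0}
    - {"dx": 0, "dy": 0, "dz": -0.05, "ax": 0, "ay": 0, "az": 0, "gripper": 0}
    - {"dx": 0, "dy": 0, "dz": -0.05, "ax": 0, "ay": 0, "az": 0, "gripper": -1}
    - {"dx": 0, "dy": 0, "dz": -0.05, "ax": 0, "ay": 0, "az": 0, "gripper": -1}
    - {"dx": 0, "dy": 0, "dz": -0.05, "ax": 0, "ay": 0, "az": 0, "gripper": -1}
    - {"dx": 0, "dy": 0, "dz": -0.05, "ax": 0, "ay": 0, "az": 0, "gripper": -1}

```text
time: 3.4
eef_pos: [0.5679, 0.1449, 0.1935]
tcp_rot: [0.028, 1.0, -0.001, -0.001]
contact_force: [-0.3, -3.4, -1.3]
opening: 0.279
finger_force: 29.4
```

jog_arm:
  increments:
    - {"dx": 0.09, "dy": -0.005, "dz": 0.04, "ax": 0, "ay": 0, "az": 0, "gripper": -1}
    - {"dx": 0.18, "dy": -0.01, "dz": 0.073, "ax": 0, "ay": 0, "az": 0, "gripper": -1}
    - {"dx": 0.28, "dy": -0.015, "dz": 0.09, "ax": 0, "ay": 0, "az": 0, "gripper": -1}
    - {"dx": 0.38, "dy": -0.021, "dz": 0.097, "ax": 0, "ay": 0, "az": 0, "gripper": -1}
    - {"dx": 0.48, "dy": -0.027, "dz": 0.09, "ax": 0, "ay": 0, "az": 0, "gripper": -1}
    - {"dx": 0.57, "dy": -0.032, "dz": 0.073, "ax": 0, "ay": 0, "az": 0, "gripper": -1}
    - {"dx": 0.67, "dy": -0.038, "dz": 0.04, "ax": 0, "ay": 0, "az": 0, "gripper": -1}
    - {"dx": 0.77, "dy": -0.043, "dz": -0.01, "ax": 0, "ay": 0, "az": 0, "gripper": -1}
    - {"dx": 0.77, "dy": -0.043, "dz": -0.01, "ax": 0, "ay": 0, "az": 0, "gripper": -1}
    - {"dx": 0.77, "dy": -0.043, "dz": -0.01, "ax": 0, "ay": 0, "az": 0, "gripper": -1}

```text
time: 4.4
eef_pos: [0.6637, 0.1396, 0.1931]
tcp_rot: [0.028, 1.0, -0.0, 0.003]
contact_force: [4.2, -4.1, 0.8]
opening: 0.28
finger_force: 30.6
```

jog_arm:
  increments:
    - {"dx": 0, "dy": 0, "dz": 0, "ax": 0, "ay": 0, "az": 0, "gripper": 0.2}
    - {"dx": 0, "dy": 0, "dz": 0, "ax": 0, "ay": 0, "az": 0, "gripper": 0.2}
    - {"dx": 0, "dy": 0, "dz": 0, "ax": 0, "ay": 0, "az": 0, "gripper": 0.2}
    - {"dx": 0, "dy": 0, "dz": 0.3, "ax": 0, "ay": 0, "az": 0, "gripper": 0.2}
    - {"dx": 0, "dy": 0, "dz": 0.7, "ax": 0, "ay": 0, "az": 0, "gripper": 0.2}
    - {"dx": 0, "dy": 0, "dz": 0.8, "ax": 0, "ay": 0, "az": 0, "gripper": 0.2}
    - {"dx": -0.4, "dy": 0, "dz": 0.8, "ax": 0, "ay": 0, "az": 0, "gripper": 0.2}
    - {"dx": -0.58, "dy": -0.4, "dz": 0.8, "ax": 0, "ay": 0, "az": 0, "gripper": 0.2}
    - {"dx": -0.58, "dy": -0.8, "dz": 0.8, "ax": 0, "ay": 0, "az": 0, "gripper": 0.2}
    - {"dx": -0.58, "dy": -0.8, "dz": 0.8, "ax": 0, "ay": 0, "az": 0, "gripper": 0.2}

```text
time: 5.4
eef_pos: [0.5905, 0.0404, 0.2887]
tcp_rot: [0.03, 1.0, -0.001, 0.0]
contact_force: [-0.2, 0.3, 0.5]
opening: 0.598
finger_force: 0.0
```

```bash
python3 - <<'E'
from h import *
s=get_state();print(s['time'],s['eef_pos'],s['opening'])
f,d,K,T=shot('wrist'); cv2.imwrite('pics/w3.png',f)
hsv=cv2.cvtColor(f,cv2.COLOR_BGR2HSV)
m=((hsv[...,0]<8)|(hsv[...,0]>172))&(hsv[...,1]>150)&(hsv[...,2]>60)
P,u,v=pts(d,K,T,m); q=P[:,2]>.165;P=P[q]
c=P.mean(0); r=c-T[:3,3]; r/=np.linalg.norm(r); print('knob',len(P),u[q].mean(),v[q].mean(),(c+r*.0087).round(4))
P,u,v=pts(d,K,T,np.ones_like(m)); q=(P[:,2]>.205)&(P[:,2]<.225)&(P[:,1]<.08)&(P[:,0]<.64)
print('head',q.sum(),u[q].mean(),v[q].mean(),P[q].mean(0),P[q].min(0),P[q].max(0))
E
```

```text
5.4 [0.59052623 0.0403792  0.28870871] 0.5980090468061688
knob 1334 489.5472263868066 352.02548725637183 [0.6591 0.1409 0.1839]
head 2370 308.55274261603375 278.49409282700424 [0.59267937 0.03660135 0.2116446 ] [0.58007793 0.02206318 0.20500148] [0.60876516 0.05092486 0.21731972]
```

View pics/w3.png

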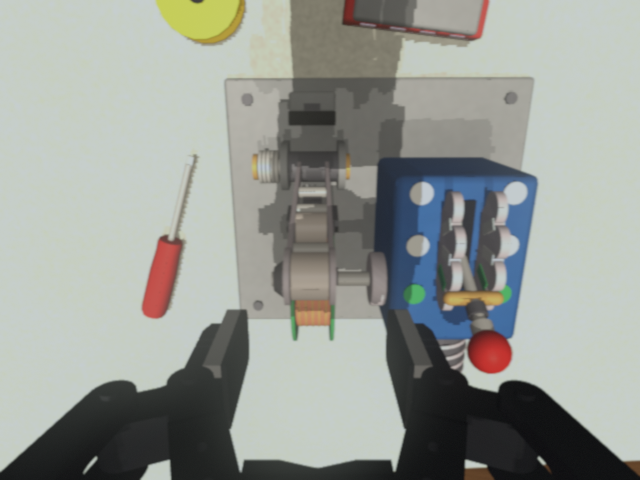

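The knob is at (490,352), x = 0.659, so the lever is in neutral. The brake head is centred between the fingers at (309,278), so I descend and pinch it.

jog_arm:
  increments:
    - {"dx": 0.02, "dy": -0.03, "dz": -0.3, "ax": 0, "ay": 0, "az": 0, "gripper": 0.2}
    - {"dx": 0.02, "dy": -0.03, "dz": -0.6, "ax": 0, "ay": 0, "az": 0, "gripper": 0.2}
    - {"dx": 0.02, "dy": -0.03, "dz": -0.67, "ax": 0, "ay": 0, "az": 0, "gripper": 0.2}
    - {"dx": 0.02, "dy": -0.03, "dz": -0.67, "ax": 0, "ay": 0, "az": 0, "gripper": 0.2}
    - {"dx": 0.02, "dy": -0.03, "dz": -0.67, "ax": 0, "ay": 0, "az": 0, "gripper": -0.2}
    - {"dx": 0.02, "dy": -0.03, "dz": -0.67, "ax": 0, "ay": 0, "az": 0, "gripper": -1}
    - {"dx": 0.02, "dy": -0.03, "dz": -0.67, "ax": 0, "ay": 0, "az": 0, "gripper": -1}
    - {"dx": 0.02, "dy": -0.03, "dz": -0.67, "ax": 0, "ay": 0, "az": 0, "gripper": -1}
    - {"dx": 0.02, "dy": -0.03, "dz": -0.67, "ax": 0, "ay": 0, "az": 0, "gripper": -1}
  force: 50

```text
time: 6.35
eef_pos: [0.5943, 0.036, 0.2111]
tcp_rot: [0.027, 1.0, -0.005, 0.001]
contact_force: [-1.7, -15.1, 0.3]
opening: 0.301
finger_force: 50.8
```

jog_arm:
  increments:
    - {"dx": 0, "dy": -0.02, "dz": 0, "ax": 0, "ay": 0, "az": 0, "gripper": -1}
    - {"dx": -0.07, "dy": -0.016, "dz": 0.012, "ax": 0, "ay": 0, "az": 0, "gripper": -1}
    - {"dx": -0.136, "dy": -0.012, "dz": 0.02, "ax": 0, "ay": 0, "az": 0, "gripper": -1}
    - {"dx": -0.2, "dy": -0.008, "dz": 0.025, "ax": 0, "ay": 0, "az": 0, "gripper": -1}
    - {"dx": -0.273, "dy": -0.004, "dz": 0.027, "ax": 0, "ay": 0, "az": 0, "gripper": -1}
    - {"dx": -0.34, "dy": 0, "dz": 0.025, "ax": 0, "ay": 0, "az": 0, "gripper": -1}
    - {"dx": -0.41, "dy": 0.004, "dz": 0.02, "ax": 0, "ay": 0, "az": 0, "gripper": -1}
    - {"dx": -0.48, "dy": 0.008, "dz": 0.012, "ax": 0, "ay": 0, "az": 0, "gripper": -1}
    - {"dx": -0.545, "dy": 0.011, "dz": 0, "ax": 0, "ay": 0, "az": 0, "gripper": -1}

```text
time: 7.25
eef_pos: [0.5328, 0.0393, 0.2122]
tcp_rot: [0.028, 1.0, -0.003, 0.009]
contact_force: [9.3, -8.0, -4.2]
opening: 0.298
finger_force: 49.2
```

jog_arm:
  increments:
    - {"dx": -0.067, "dy": 0.0, "dz": -0.016, "ax": 0, "ay": 0, "az": 0, "gripper": -1}
    - {"dx": -0.133, "dy": 0.003, "dz": -0.036, "ax": 0, "ay": 0, "az": 0, "gripper": -1}
    - {"dx": -0.2, "dy": 0.006, "dz": -0.057, "ax": 0, "ay": 0, "az": 0, "gripper": -1}
    - {"dx": -0.262, "dy": 0.009, "dz": -0.081, "ax": 0, "ay": 0, "az": 0, "gripper": -1}
    - {"dx": -0.325, "dy": 0.012, "dz": -0.112, "ax": 0, "ay": 0, "az": 0, "gripper": -1}
    - {"dx": -0.385, "dy": 0.014, "dz": -0.143, "ax": 0, "ay": 0, "az": 0, "gripper": -1}
    - {"dx": -0.445, "dy": 0.015, "dz": -0.176, "ax": 0, "ay": 0, "az": 0, "gripper": -1}
    - {"dx": -0.47, "dy": 0.015, "dz": -0.19, "ax": 0, "ay": 0, "az": 0, "gripper": -1}
    - {"dx": -0.47, "dy": 0.015, "dz": -0.19, "ax": 0, "ay": 0, "az": 0, "gripper": -1}
    - {"dx": -0.47, "dy": 0.015, "dz": -0.19, "ax": 0, "ay": 0, "az": 0, "gripper": -1}

```text
time: 8.25
eef_pos: [0.4789, 0.0422, 0.1934]
tcp_rot: [0.028, 1.0, -0.002, 0.012]
contact_force: [7.3, -4.1, 7.5]
opening: 0.3
finger_force: 51.1
```

jog_arm:
  increments:
    - {"dx": -0.02, "dy": 0, "dz": -0.012, "ax": 0, "ay": 0, "az": 0, "gripper": -1}
    - {"dx": -0.04, "dy": 0, "dz": -0.025, "ax": 0, "ay": 0, "az": 0, "gripper": -1}
    - {"dx": -0.04, "dy": 0, "dz": -0.025, "ax": 0, "ay": 0, "az": 0, "gripper": -1}
    - {"dx": -0.04, "dy": 0, "dz": -0.025, "ax": 0, "ay": 0, "az": 0, "gripper": -1}

```text
time: 8.65
eef_pos: [0.4743, 0.0425, 0.1907]
tcp_rot: [0.028, 1.0, -0.002, 0.012]
contact_force: [6.7, -3.5, 9.1]
opening: 0.296
finger_force: 51.6
```

```bash
python3 - <<'E'
from h import *
f,d,K,T=shot('side'); g=f[190:430,140:440]; cv2.imwrite('pics/s4.png',cv2.resize(g,None,fx=2,fy=2))
E
```

```text
(no output)
```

View pics/s4.png

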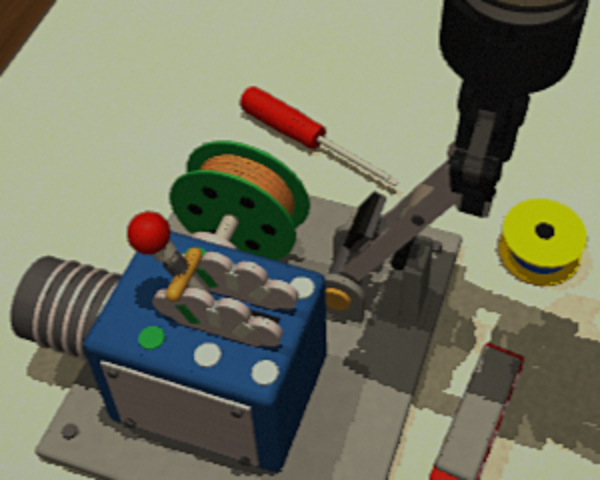

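The arm is well forward, with its head in the fingers at about (475,165) in the crop, and the lever is still in neutral with its knob at (148,232). The force has not yet risen the way it would at the stop, so I press a little further.

jog_arm:
  increments:
    - {"dx": -0.015, "dy": 0, "dz": -0.01, "ax": 0, "ay": 0, "az": 0, "gripper": -1}
    - {"dx": -0.03, "dy": 0, "dz": -0.019, "ax": 0, "ay": 0, "az": 0, "gripper": -1}
    - {"dx": -0.03, "dy": 0, "dz": -0.019, "ax": 0, "ay": 0, "az": 0, "gripper": -1}
    - {"dx": -0.03, "dy": 0, "dz": -0.019, "ax": 0, "ay": 0, "az": 0, "gripper": -1}

```text
time: 9.1
eef_pos: [0.471, 0.0427, 0.1887]
tcp_rot: [0.028, 1.0, -0.001, 0.012]
contact_force: [5.7, -3.8, 9.8]
opening: 0.296
finger_force: 51.9
```

```bash
python3 - <<'E'
from h import *
c,s=np.cos(-.0565),np.sin(-.0565); piv=np.array([.5612,.0385])
for nm,(f,d,K,T) in (('now',shot('side')),('rest',[np.load('side0.npz')[k] for k in('f','d','K','T')])):
    P,u,v=pts(d,K,T,np.ones(d.shape,bool))
    q=P[:,:2]-piv; X=c*q[:,0]+s*q[:,1]; Y=-s*q[:,0]+c*q[:,1]
    for lo,hi in((.085,.11),(.11,.135)):
        m=(Y>.008)&(Y<.018)&(np.hypot(X,P[:,2]-.04)>lo)&(np.hypot(X,P[:,2]-.04)<hi)&(X>-.13)&(X<.06)&(P[:,2]>.08)
        a=np.arctan2(X[m],P[m,2]-.04); print(nm,lo,m.sum(),np.median(a).round(3),np.percentile(a,[5,95]).round(3))
E
```

```text
now 0.085 223 -0.433 [-0.57   0.681]
now 0.11 163 -0.494 [-0.558 -0.435]
rest 0.085 223 0.262 [0.127 0.69 ]
rest 0.11 167 0.193 [0.136 0.264]
```

jog_arm:
  increments:
    - {"dx": -0.02, "dy": 0, "dz": -0.008, "ax": 0, "ay": 0, "az": 0, "gripper": -1}
    - {"dx": -0.04, "dy": 0, "dz": -0.016, "ax": 0, "ay": 0, "az": 0, "gripper": -1}
    - {"dx": -0.06, "dy": 0, "dz": -0.024, "ax": 0, "ay": 0, "az": 0, "gripper": -1}
    - {"dx": -0.06, "dy": 0, "dz": -0.024, "ax": 0, "ay": 0, "az": 0, "gripper": -1}
    - {"dx": -0.06, "dy": 0, "dz": -0.024, "ax": 0, "ay": 0, "az": 0, "gripper": -1}

```text
time: 9.65
eef_pos: [0.4655, 0.0429, 0.1853]
tcp_rot: [0.028, 0.999, -0.001, 0.015]
contact_force: [14.2, -1.9, 2.4]
opening: 0.298
finger_force: 50.9
```

```bash
cat > ang.py <<'E'
from h import *
c,s=np.cos(-.0565),np.sin(-.0565); piv=np.array([.5612,.0385])
f,d,K,T=shot('side')
P,u,v=pts(d,K,T,np.ones(d.shape,bool))
q=P[:,:2]-piv; X=c*q[:,0]+s*q[:,1]; Y=-s*q[:,0]+c*q[:,1]; r=np.hypot(X,P[:,2]-.04)
m=(Y>.008)&(Y<.018)&(r>.11)&(r<.135)&(X>-.13)&(X<.06)&(P[:,2]>.08)
a=np.arctan2(X[m],P[m,2]-.04); print(m.sum(),'joint ~',.193-np.median(a),np.percentile(a,[5,95]).round(3))
s=get_state(); print(s['time'],s['eef_pos'].round(4),s['contact_force'].round(1),s['finger_force'])
E
python3 ang.py
```

```text
164 joint ~ 0.7235155579421195 [-0.598 -0.47 ]
9.7 [0.4655 0.0429 0.1853] [15.7 -0.8  2.7] 50.86762726306915
```

jog_arm:
  increments:
    - {"dx": -0.02, "dy": 0, "dz": -0.015, "ax": 0, "ay": 0, "az": 0, "gripper": -1}
    - {"dx": -0.03, "dy": 0, "dz": -0.02, "ax": 0, "ay": 0, "az": 0, "gripper": -1}
    - {"dx": -0.03, "dy": 0, "dz": -0.02, "ax": 0, "ay": 0, "az": 0, "gripper": -1}
    - {"dx": -0.03, "dy": 0, "dz": -0.02, "ax": 0, "ay": 0, "az": 0, "gripper": -1}
    - {"dx": -0.03, "dy": 0, "dz": -0.02, "ax": 0, "ay": 0, "az": 0, "gripper": -1}

```text
time: 10.2
eef_pos: [0.4651, 0.0429, 0.185]
tcp_rot: [0.028, 0.999, -0.001, 0.02]
contact_force: [22.5, -0.1, 4.1]
opening: 0.291
finger_force: 50.9
```

```bash
python3 ang.py
```

```text
166 joint ~ 0.7228948848018228 [-0.6  -0.47]
10.25 [0.4651 0.0429 0.185 ] [21.7 -0.5  3.7] 50.86468577384949
```

```bash
python3 -c "
from plant import job
print(job.sign_off())"
```

```text
the job is handed in; nothing more can be done
None
```

I put the drive lever in the green neutral notch, then drew the brake arm forward until it stopped moving and the force rose to about 22 N. The job is handed in with the gripper still holding it there; I estimated its angle at about 0.72 rad from the images, and no verdict was returned.

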